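# Pack the gap of a board fixture with the spacer that fits

### The job

In the board fixture there is an open gap between the end stop at its front edge and the bar along the board. Of the three grey spacers on the bench, pick the one that fills this gap snugly (neither too thick to go in nor loose in it), stand it upright and fully down in the gap, about midway along the end stop, and let go of it. Leave the other two spacers standing where they are; the second stop, on the bench to the left of the fixture, is a spare.

Things in the scene. Friction and masses are not known exactly. Their poses are not given: they have to be found in the camera images.
- fixture: Fixed fixture: black base plate 310 x 250 x 6 mm with a green board panel behind an aluminium bar (24 mm thick, 200 long, 34 high over the bench). The gap lies between the bar's front face and an end stop. Origin: on the bench under the middle of that bar face; x points from the gap across the bar to the board, y along the bar, z up. A spacer goes in with its x along this x.
- bar_face (a point): Foot of the bar's front face, mid-bar, on the base plate's top (6 mm over the bench), which is the gap's floor. The gap's middle is half-way from here to the face point of the stop that is on the fixture (at -x). Both gap walls end 34 mm over the bench and their top 8 mm flare out by 8 mm each; the gap's ends are open.
- stop_short_face (a point): The shorter (24 mm along x) of two fixed aluminium end stops, 80 mm wide (y), 34 mm high. One of the two (it varies) stands on the fixture in front of the bar's middle; the other is a spare on the bench left of the fixture. This point: foot of its +x face, 6 mm over the bench, mid-width. If this stop is the one on the fixture, the gap is 36 mm wide.
- stop_long_face (a point): The longer (36 mm along x) of two fixed aluminium end stops, 80 mm wide (y), 34 mm high. One of the two (it varies) stands on the fixture in front of the bar's middle; the other is a spare on the bench left of the fixture. This point: foot of its +x face, 6 mm over the bench, mid-width. If this stop is the one on the fixture, the gap is 24 mm wide.
- spacer_18_rib (a point): The thinnest of 3 loose grey plastic spacers standing on the bench: foot block 18 mm thick (its x), 50 wide (y), 36 high, on top of it a centred grip rib 12 thick (x), 36 wide (y), 40 high; under 0.25 kg. It fills a 24 mm gap (6 mm play) and is loose in 36 mm. This point: middle of the rib, 58 mm over the underside (22 over the foot block's top, 18 under the rib's). It fits either way round.
- spacer_18: The same thin spacer; origin at the centre of its underside.
- spacer_30_rib (a point): The middle of 3 loose grey plastic spacers standing on the bench: foot block 30 mm thick (its x), 50 wide (y), 36 high, on top of it a centred grip rib 12 thick (x), 36 wide (y), 40 high; under 0.25 kg. It fills a 36 mm gap (6 mm play), too thick for 24 mm. This point: middle of the rib, 58 mm over the underside (22 over the foot block's top, 18 under the rib's). It fits either way round.
- spacer_30: The same middle spacer; origin at the centre of its underside.
- spacer_42_rib (a point): The thickest of 3 loose grey plastic spacers standing on the bench: foot block 42 mm thick (its x), 50 wide (y), 36 high, on top of it a centred grip rib 12 thick (x), 36 wide (y), 40 high; under 0.25 kg. Too thick for either gap. This point: middle of the rib, 58 mm over the underside (22 over the foot block's top, 18 under the rib's). It fits either way round.

How it is judged:
By the outcome, as a careful person would: the job done as asked, in the order asked, and still so for the second after the job is handed in, with the robot touching nothing.
It also fails if it takes over 35 s, if anything falls off the work surface, if the arm or the gripper's body presses on something with over 40 N, if the wrist force passes 120 N, or if a joint passes its speed limit or range.

### The arm

A 7-joint arm with a two-finger parallel gripper is mounted at the origin on a cart in front of the work surface, level with it; the furniture and walls round the work are solid. World frame = base frame: x ahead of the robot, y to its left, z up, the work surface at z = 0. Lengths are in mm, angles in rad, forces in N, time in s.
With the tool pointing down it reaches from about 400 to 850 mm from the base axis. Payload 4.5 kg.
Tool frame: the origin (TCP) lies midway between the tips of the shut fingers; the grasp point (between the pads) lies 19 mm behind it; z points along the fingers, y is the line along which they close (so a half turn about z gives the same grasp; the last joint's range is limited). The gripper opens to 85 mm and grips with 20 to 120 N. Pads are 22 mm wide; open, the fingers measure 114 mm over their backs; the gripper's body (76 mm by 85 mm) begins 54 mm behind the grasp point. The pads swing forward as they close: fully open they stand 13 mm farther back than shut.
Start: joints at [1.294, 0.689, -0.195, 1.565, 0.157, 0.902, -0.215], TCP at [191.167, -595.071, 231.317] pointing down, gripper open.
Joint ranges: [-3.01, 3.01], [-0.46, 2.08], [-1.47, 1.51], [0.13, 2.56], [-1, 4.14], [0.04, 2.09], [-2.66, 2.66]. Speed limits (rad/s): [2.57, 2.57, 3.14, 3.14, 3.14, 3.14, 3.14].

### API

Orientations are given as a unit quaternion [w, x, y, z].
In Python, from plant import arm gives the robot as it stands.
- The arm moves only by the tool step_arm, never from a script. Its argument "commands" is a list of rows, each an object of numbers: "hand": the finger opening in m, from 0 to 0.0854; "x", "y", "z": the shift along the tool's x, y, z in m; "wx", "wy", "wz": the turn, a rotation vector about the tool's x, y, z in degrees. A call has 1 to 10 rows; each row shifts and turns the commanded pose from where the row before left it, along the tool's axes as they then stand; what a row does not reach is not made up. A row lasts 1/12 s, in which the tool goes at most 41.7 mm and 7.16 degrees, less where a joint would pass 70% of its speed; a pose out of reach is approached as far as the arm can. A call is refused whole if a number of a shift passes 0.0417 or a number of a turn 7.16, either way. A call with a gripper value outside its range is refused whole. The fingers move at their own pace and stop on an object; "grip_force" is the grip in N (left out, the last holds). Time passes only in rows, so rows that do not move let the fingers close. It gives the time, the measured TCP pose, the force, the opening and the grip force at its end, in the units of the state.
- arm.get_obs(): the state, without advancing time (a new reading comes with each control period).
- arm.grab_frame(name): name is "side" or "top"; returns the picture (384x512x3 uint8, red, green, blue); there is no depth.
- arm.camera_model(name): a dict with "camera_matrix" (3x3 intrinsics, pixels), "rvec" (rotation vector, rad) and "tvec" (3), from world to camera coordinates, as OpenCV has them. Camera axes: x right, y down, z forward; pixel columns grow to the right and rows downward; lengths in mm; the calibration is good to about 2 mm. A picture is of the moment at which its call begins. camera_model takes no time and is no camera call.
- arm.finish_job(): hands the job in; it is judged then, once.
The state is a dict: "t": time; "joint_positions": joint angles; "qd": joint speeds; "joint_torque": joint torques, N m; "eef_pos": TCP position; "orientation": TCP orientation; "wrist_force": force on the tool from outside, world axes, zero at the start; "moment": the same for the moment, N m; "opening": opening from 0.0 (shut) to 1.0 (fully open); "grip_force": force on a finger pad.
Only numpy, scipy, OpenCV 4.12 (cv2) and the standard library are available. Lean on these libraries where they do the work, as an engineer would, in place of code of your own. Each camera call takes 0.05 s, during which the arm holds its last target. There are 200 camera calls.

## Working session

There is one attempt and no reset: what is moved stays moved. The work goes in short steps, Python scripts to look and compute and a tool call to move; the robot and the scene stay as the last step left them, time stands still between calls to the robot, and variables do not carry over. Pictures are saved under pics/ and viewed, at most 10 in all, crops included, and the job is handed in when it is done.

Besides the shell and the picture viewer there is one more tool, called after "Call:" as a command line: name --argument value ..., lists and objects as JSON in quotes. step_arm: Moves the arm, as the interface text tells. Its arguments: {"type":"object","properties":{"commands":{"type":"array","items":{"type":"object","properties":{"hand":{"type":"number"},"x":{"type":"number"},"y":{"type":"number"},"z":{"type":"number"},"wx":{"type":"number"},"wy":{"type":"number"},"wz":{"type":"number"}}}},"grip_force":{"type":"number"}},"required":["commands"]}

```bash
mkdir -p pics; cat > h.py <<'E'
import numpy as np, cv2
from plant import arm
def cam(n):
    m=arm.camera_model(n); K=np.array(m["camera_matrix"],float); R=cv2.Rodrigues(np.array(m["rvec"],float))[0]; t=np.array(m["tvec"],float).ravel(); return K,R,t
def ray(n,u,v):
    K,R,t=cam(n); d=R.T@np.linalg.solve(K,[u,v,1.]); return -R.T@t,d
def onz(n,u,v,z):
    c,d=ray(n,u,v); return (c+d*(z-c[2])/d[2])
def proj(n,P):
    K,R,t=cam(n); q=K@(R@np.array(P,float)+t); return q[:2]/q[2]
E
python3 - <<'E'
from h import *
a=arm.grab_frame("top");b=arm.grab_frame("side")
for n,i in(("top",a),("side",b)):
    cv2.imwrite(f"pics/{n}0.png",i[:,:,::-1]); print(n,-cam(n)[1].T@cam(n)[2], ray(n,256,192)[1])
    cv2.imwrite(f"pics/{n}0big.png",cv2.resize(i,(800,600),interpolation=cv2.INTER_CUBIC)[:,:,::-1])
print(arm.get_obs())
E
```

```text
top [ 494.6964427    59.47185377 1173.16508755] [ 0.0465819   0.01425993 -0.99883547]
side [  504.59303678 -1074.35527825   619.45455019] [ 0.04613633  0.89488861 -0.44392817]
{'t': 0.1, 'joint_positions': array([ 1.29378737,  0.68990905, -0.19452255,  1.56623983,  0.15729799,
        0.90248985, -0.21507025]), 'qd': array([ 1.53187601e-03, -8.59991440e-04, -1.11822013e-03, -4.63669963e-04,
        1.68617318e-04,  9.94771414e-04,  2.00093142e-05]), 'joint_torque': array([-3.84456813e-03, -5.40600049e+01, -1.27155382e+00, -1.58986831e+01,
        9.38892248e-03,  4.41724158e-03, -4.67475402e-06]), 'eef_pos': array([ 190.92557929, -594.51478641,  230.55877919]), 'orientation': array([-8.06780214e-04,  9.87940409e-01,  1.54832371e-01, -1.84854407e-04]), 'wrist_force': array([0.25194652, 0.39359216, 0.52787146]), 'moment': array([-0.05258044, -0.00826739,  0.04990702]), 'grip_force': 0.0, 'opening': 0.9995959402139835}
```

View pics/top0big.png

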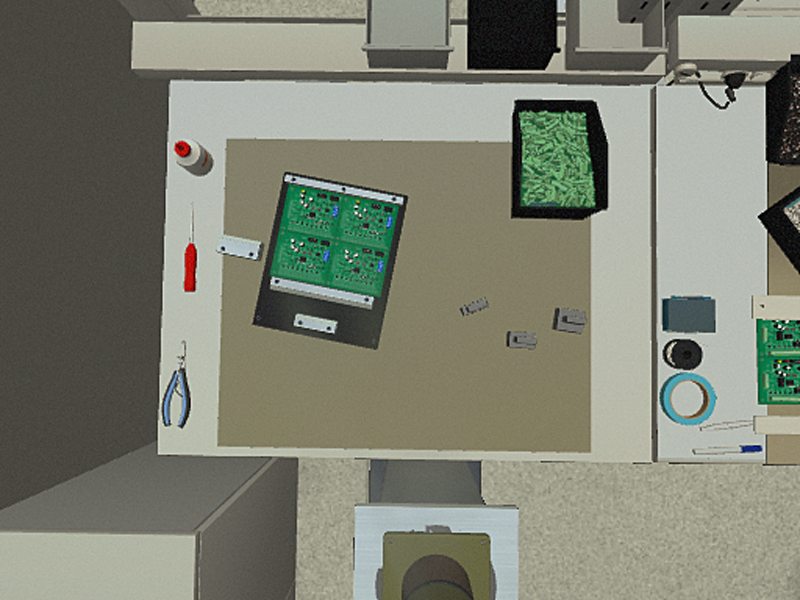

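View pics/side0big.png

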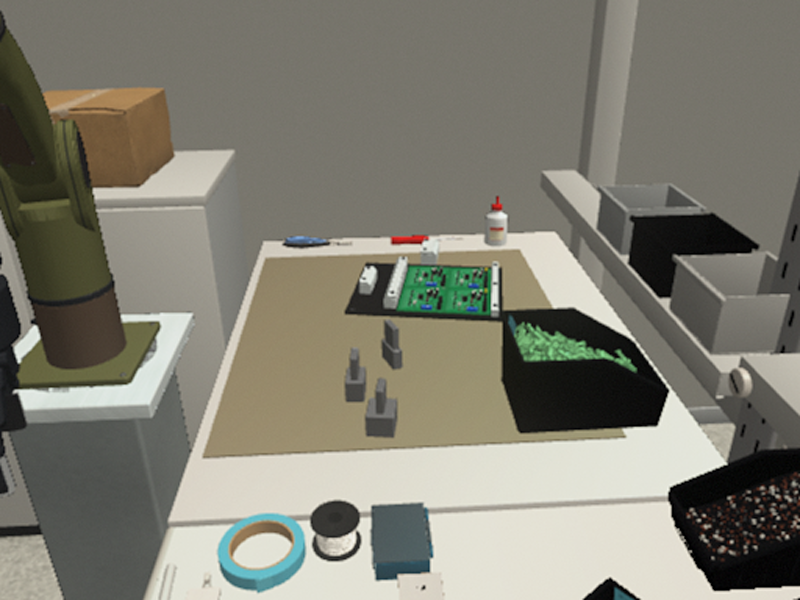

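The top view shows the fixture on the left, with the stop on it at (316,324) and the spare at (240,248). The spacers are at (474,306), (521,340) and (571,320) in the 800x600 image. The side view shows all three spacers upright. Next I'll crop for precise measurements.

```bash
python3 - <<'E'
from h import *
a=cv2.imread("pics/top0.png")
# fixture crop cols 135-265 rows 140-230 
c=cv2.resize(a[140:230,135:255],None,fx=6,fy=6,interpolation=cv2.INTER_CUBIC); cv2.imwrite("pics/c1.png",c)
c=cv2.resize(a[180:230,285:385],None,fx=8,fy=8,interpolation=cv2.INTER_CUBIC); cv2.imwrite("pics/c2.png",c)
g=cv2.cvtColor(a,cv2.COLOR_BGR2GRAY); hsv=cv2.cvtColor(a,cv2.COLOR_BGR2HSV)
m=((g>150)).astype(np.uint8); 
for nm,m,box in (("white",m,(135,140,255,230)),("grey",((hsv[...,1]<45)&(g<170)).astype(np.uint8),(285,180,385,230))):
    z=np.zeros_like(m); x0,y0,x1,y1=box; z[y0:y1,x0:x1]=m[y0:y1,x0:x1]
    for k in cv2.findContours(z,cv2.RETR_EXTERNAL,cv2.CHAIN_APPROX_NONE)[0]:
        if cv2.contourArea(k)<40: continue
        P=np.array([onz("top",*p[0],34 if nm=="white" else 40)[:2] for p in k],np.float32)
        print(nm,cv2.minAreaRect(k),"mm",cv2.minAreaRect(P))
E
```

```text
white ((201.2884521484375, 206.55770874023438), (26.671794891357422, 7.648529052734375), 11.309932708740234) mm ((501.924560546875, 238.44285583496094), (79.75346374511719, 22.784652709960938), 79.57366180419922)
white ((205.45916748046875, 185.6979217529297), (66.2860336303711, 5.47201681137085), 11.659292221069336) mm ((564.49462890625, 227.4248504638672), (198.85855102539062, 16.3648624420166), 79.19042205810547)
white ((150.5, 184.5), (89.0, 31.0), 90.0) mm ((566.9840698242188, 392.0735168457031), (267.5400695800781, 93.39240264892578), 1.710532546043396)
grey ((333.0, 217.0), (10.0, 18.0), 90.0) mm ((476.84197998046875, -153.34725952148438), (29.561195373535156, 53.2193717956543), 0.4140837490558624)
grey ((364.2837829589844, 204.79730224609375), (20.878671646118164, 14.302711486816406), 9.462322235107422) mm ((514.3455200195312, -245.59092712402344), (61.86872482299805, 42.43724822998047), 81.34609985351562)
grey ((303.05413818359375, 195.94070434570312), (5.815460681915283, 17.66176986694336), 68.96248626708984) mm ((537.9024658203125, -64.217041015625), (17.239336013793945, 52.47250747680664), 21.870498657226562)
```

View pics/c1.png

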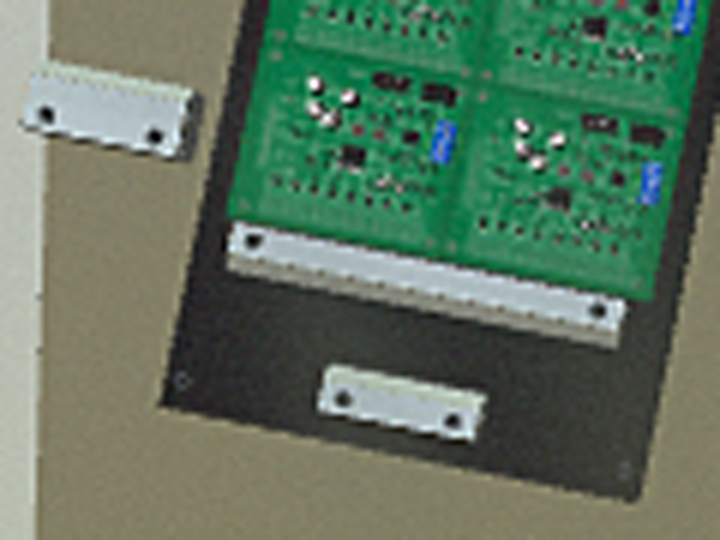

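View pics/c2.png

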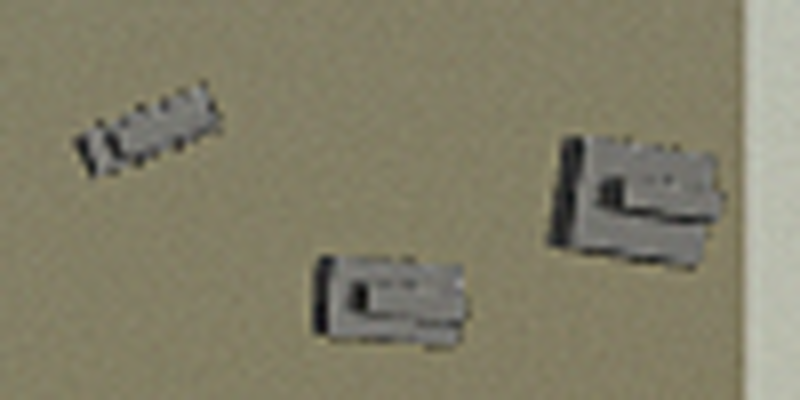

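The stop on the fixture is about 24 mm thick, and the spare at the upper left is visibly thicker. The short stop is therefore the one in use, the gap is 36 mm, and I need spacer_30. In crop 2 it is the lower-middle piece, with its rib at about (418,303) in the crop. Its long edges tilt about 3° in the crop.

```bash
cat >> h.py <<'E'
def delta(p,yaw):  # yaw of tool y axis, deg, mod 180
    from scipy.spatial.transform import Rotation as Ro
    o=arm.get_obs(); q=o["orientation"]; R=Ro.from_quat([q[1],q[2],q[3],q[0]])
    y=R.as_matrix()[:,1]; cur=np.degrees(np.arctan2(y[1],y[0])); dw=(yaw-cur+90)%180-90
    tilt=R.as_matrix().T@np.array([0,0,-1])
    print("t",round(o["t"],2),"pos",o["eef_pos"].round(1),"yaw",cur.round(2),"| tool shift mm",(R.as_matrix().T@(np.array(p)-o["eef_pos"])).round(1),"wz",round(-dw,2),"down in tool",tilt.round(4),"F",o["wrist_force"].round(1),"op",round(o["opening"],3),o["grip_force"])
E
python3 - <<'E'
from h import *
f=lambda u,v,z:onz("top",285+(u+.5)/8-.5,180+(v+.5)/8-.5,z)
print("rib",[f(u,v,76)[:2].round(1) for u,v in((370,285),(366,318),(468,290),(466,322))])
print("blk",[f(u,v,36)[:2].round(1) for u,v in((338,258),(330,338),(467,265),(460,347))])
b=cv2.imread("pics/side0.png")
c=cv2.resize(b[215:285,205:275],None,fx=8,fy=8,interpolation=cv2.INTER_CUBIC); cv2.imwrite("pics/c3.png",c)
for P in ((477,-153,76),(477,-153,36),(532,233.5,6)): print(proj("side",P),proj("top",P))
delta([477,-153,231],-3)
E
```

```text
rib [array([ 482.5, -140.3]), array([ 470.7, -138.9]), array([ 481.2, -175.3]), array([ 469.8, -174.7])]
blk [array([ 491.9, -135.6]), array([ 462.2, -132.9]), array([ 490. , -183.5]), array([ 459.6, -181. ])]
[225.8434558  224.77384676] [335.24363211 217.17816987]
[226.54813201 238.63927255] [332.63288965 216.92086151]
[243.834225   182.92267081] [204.5390031  196.83061357]
t 0.1 pos [ 190.9 -594.5  230.6] yaw -72.19 | tool shift mm [ 4.074e+02 -3.328e+02  1.000e-01] wz -69.19 down in tool [1.0e-04 1.7e-03 1.0e+00] F [0.3 0.4 0.5] op 1.0 0.0
```

View pics/c3.png

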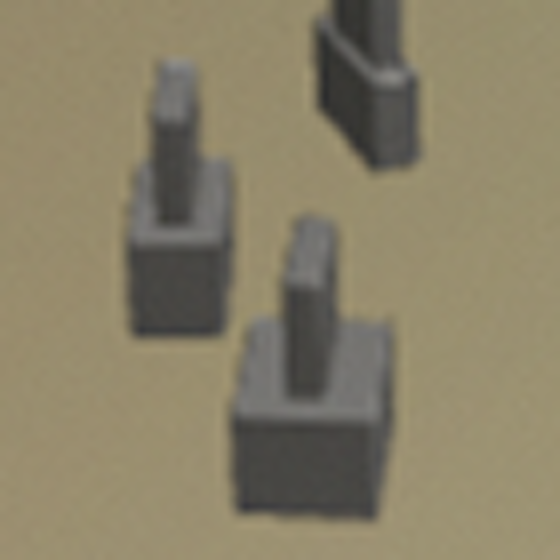

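Call:
step_arm --commands '[{"hand": 0.0854,"x": 0.026,"y": -0.021},{"x": 0.026,"y": -0.021},{"x": 0.026,"y": -0.021},{"x": 0.026,"y": -0.021},{"x": 0.026,"y": -0.021},{"x": 0.026,"y": -0.021},{"x": 0.026,"y": -0.021},{"x": 0.026,"y": -0.021},{"x": 0.026,"y": -0.021},{"x": 0.026,"y": -0.021}]' --grip_force 40

```text
validation failed for argument at $.co...
```

The side crop confirms the middle spacer (left in the crop, rib top near (176,92)) is upright. The move was rejected at validation, so I'll retry with all keys in each row.

Call:
step_arm --commands '[{"hand": 0.085,"x": 0.026,"y": -0.021,"z": 0,"wx": 0,"wy": 0,"wz": 0},{"hand": 0.085,"x": 0.026,"y": -0.021,"z": 0,"wx": 0,"wy": 0,"wz": 0},{"hand": 0.085,"x": 0.026,"y": -0.021,"z": 0,"wx": 0,"wy": 0,"wz": 0},{"hand": 0.085,"x": 0.026,"y": -0.021,"z": 0,"wx": 0,"wy": 0,"wz": 0},{"hand": 0.085,"x": 0.026,"y": -0.021,"z": 0,"wx": 0,"wy": 0,"wz": 0},{"hand": 0.085,"x": 0.026,"y": -0.021,"z": 0,"wx": 0,"wy": 0,"wz": 0},{"hand": 0.085,"x": 0.026,"y": -0.021,"z": 0,"wx": 0,"wy": 0,"wz": 0},{"hand": 0.085,"x": 0.026,"y": -0.021,"z": 0,"wx": 0,"wy": 0,"wz": 0},{"hand": 0.085,"x": 0.026,"y": -0.021,"z": 0,"wx": 0,"wy": 0,"wz": 0},{"hand": 0.085,"x": 0.026,"y": -0.021,"z": 0,"wx": 0,"wy": 0,"wz": 0}]' --grip_force 40

```text
t: 0.93
eef_pos: [374.9, -314.1, 231.1]
orientation: [-0.0, 0.988, 0.155, -0.0]
wrist_force: [0.2, -0.7, 0.6]
opening: 0.994
grip_force: 0.0
```

Call:
step_arm --commands '[{"hand": 0.085,"x": 0.0288,"y": -0.0236,"z": 0,"wx": 0,"wy": 0,"wz": 0},{"hand": 0.085,"x": 0.0288,"y": -0.0236,"z": 0,"wx": 0,"wy": 0,"wz": 0},{"hand": 0.085,"x": 0.0288,"y": -0.0236,"z": 0,"wx": 0,"wy": 0,"wz": 0},{"hand": 0.085,"x": 0.0288,"y": -0.0236,"z": 0,"wx": 0,"wy": 0,"wz": 0},{"hand": 0.085,"x": 0.0288,"y": -0.0236,"z": 0,"wx": 0,"wy": 0,"wz": 0},{"hand": 0.085,"x": 0,"y": 0,"z": 0,"wx": 0,"wy": 0,"wz": -6.87},{"hand": 0.085,"x": 0,"y": 0,"z": 0,"wx": 0,"wy": 0,"wz": -6.87},{"hand": 0.085,"x": 0,"y": 0,"z": 0,"wx": 0,"wy": 0,"wz": -6.87},{"hand": 0.085,"x": 0,"y": 0,"z": 0,"wx": 0,"wy": 0,"wz": -6.87},{"hand": 0.085,"x": 0,"y": 0,"z": 0,"wx": 0,"wy": 0,"wz": -6.87}]'

```text
t: 1.77
eef_pos: [475.3, -159.0, 231.0]
orientation: [-0.0, 0.897, 0.442, -0.0]
wrist_force: [0.2, -0.0, 0.4]
opening: 0.997
grip_force: 0.0
```

Call:
step_arm --commands '[{"hand": 0.085,"x": 0,"y": 0,"z": 0.02,"wx": 0,"wy": 0,"wz": -6.87},{"hand": 0.085,"x": 0,"y": 0,"z": 0.02,"wx": 0,"wy": 0,"wz": -6.87},{"hand": 0.085,"x": 0,"y": 0,"z": 0.02,"wx": 0,"wy": 0,"wz": -6.87},{"hand": 0.085,"x": 0,"y": 0,"z": 0.02,"wx": 0,"wy": 0,"wz": -6.87},{"hand": 0.085,"x": 0,"y": 0,"z": 0,"wx": 0,"wy": 0,"wz": -6.87},{"hand": 0.085,"x": 0,"y": 0,"z": 0,"wx": 0,"wy": 0,"wz": 0}]'

```text
t: 2.27
eef_pos: [474.3, -159.1, 149.9]
orientation: [-0.002, 0.727, 0.686, -0.001]
wrist_force: [0.1, 0.1, -0.3]
opening: 0.994
grip_force: 0.0
```

```bash
python3 - <<'E'
from h import *
delta([476,-157.5,43],-3.5)
E
```

```text
t 2.27 pos [ 474.3 -159.1  149.9] yaw -3.32 | tool shift mm [  1.6   1.9 106.9] wz 0.18 down in tool [-0.0011  0.0033  1.    ] F [ 0.1  0.1 -0.3] op 0.994 0.0
```

Call:
step_arm --commands '[{"hand": 0.085,"x": 0.0015,"y": 0.002,"z": 0.02},{"hand": 0.085,"x": 0,"y": 0,"z": 0.02},{"hand": 0.085,"x": 0,"y": 0,"z": 0.02},{"hand": 0.085,"x": 0,"y": 0,"z": 0.02},{"hand": 0.085,"x": 0,"y": 0,"z": 0.015},{"hand": 0.085,"x": 0,"y": 0,"z": 0.011},{"hand": 0.085,"x": 0,"y": 0,"z": 0}]'

```text
validation failed for argument at $.co...
```

Call:
step_arm --commands '[{"hand": 0,"z": 0},{"hand": 0,"z": 0},{"hand": 0,"z": 0},{"hand": 0,"z": 0},{"hand": 0,"z": 0},{"hand": 0,"z": 0},{"hand": 0,"z": 0},{"hand": 0,"z": 0},{"hand": 0,"z": 0},{"hand": 0,"z": 0}]' --grip_force 40

```text
validation failed for argument at $.co...
```

All keys are required, then.

Call:
step_arm --commands '[{"hand": 0.085,"x": 0.0015,"y": 0.002,"z": 0.02,"wx": 0,"wy": 0,"wz": 0},{"hand": 0.085,"x": 0,"y": 0,"z": 0.02,"wx": 0,"wy": 0,"wz": 0},{"hand": 0.085,"x": 0,"y": 0,"z": 0.02,"wx": 0,"wy": 0,"wz": 0},{"hand": 0.085,"x": 0,"y": 0,"z": 0.02,"wx": 0,"wy": 0,"wz": 0},{"hand": 0.085,"x": 0,"y": 0,"z": 0.015,"wx": 0,"wy": 0,"wz": 0},{"hand": 0.085,"x": 0,"y": 0,"z": 0.011,"wx": 0,"wy": 0,"wz": 0},{"hand": 0.085,"x": 0,"y": 0,"z": 0,"wx": 0,"wy": 0,"wz": 0}]' --grip_force 40

```text
t: 2.85
eef_pos: [477.0, -157.6, 43.9]
orientation: [-0.001, 0.729, 0.684, -0.001]
wrist_force: [-0.4, 0.2, -0.7]
opening: 0.992
grip_force: 0.0
```

Call:
step_arm --commands '[{"hand": 0,"x": 0,"y": 0,"z": 0,"wx": 0,"wy": 0,"wz": 0},{"hand": 0,"x": 0,"y": 0,"z": 0,"wx": 0,"wy": 0,"wz": 0},{"hand": 0,"x": 0,"y": 0,"z": 0,"wx": 0,"wy": 0,"wz": 0},{"hand": 0,"x": 0,"y": 0,"z": 0,"wx": 0,"wy": 0,"wz": 0},{"hand": 0,"x": 0,"y": 0,"z": 0,"wx": 0,"wy": 0,"wz": 0},{"hand": 0,"x": 0,"y": 0,"z": 0,"wx": 0,"wy": 0,"wz": 0},{"hand": 0,"x": 0,"y": 0,"z": 0,"wx": 0,"wy": 0,"wz": 0},{"hand": 0,"x": 0,"y": 0,"z": 0,"wx": 0,"wy": 0,"wz": 0},{"hand": 0,"x": 0,"y": 0,"z": 0,"wx": 0,"wy": 0,"wz": 0},{"hand": 0,"x": 0,"y": 0,"z": 0,"wx": 0,"wy": 0,"wz": 0}]' --grip_force 40

```text
t: 3.68
eef_pos: [477.7, -158.0, 45.7]
orientation: [0.0, 0.728, 0.685, 0.0]
wrist_force: [-0.7, 0.5, 5.2]
opening: 0.133
grip_force: 45.3
```

```bash
python3 - <<'E'
from h import *
delta([476,-157.5,143],-10.7)
E
```

```text
t 3.68 pos [ 477.7 -158.    45.7] yaw -3.5 | tool shift mm [  0.4  -1.7 -97.3] wz 7.2 down in tool [ 4.e-04 -5.e-04  1.e+00] F [-0.7  0.5  5.2] op 0.133 45.264732241630554
```

Call:
step_arm --commands '[{"hand": 0,"x": 0,"y": 0,"z": -0.005,"wx": 0,"wy": 0,"wz": 0},{"hand": 0,"x": 0,"y": 0,"z": -0.015,"wx": 0,"wy": 0,"wz": 0},{"hand": 0,"x": 0,"y": 0,"z": -0.025,"wx": 0,"wy": 0,"wz": 0},{"hand": 0,"x": 0,"y": 0,"z": -0.025,"wx": 0,"wy": 0,"wz": 0},{"hand": 0,"x": 0,"y": 0,"z": -0.025,"wx": 0,"wy": 0,"wz": 2.4},{"hand": 0,"x": 0,"y": 0,"z": -0.015,"wx": 0,"wy": 0,"wz": 2.4},{"hand": 0,"x": 0,"y": 0,"z": 0,"wx": 0,"wy": 0,"wz": 2.4},{"hand": 0,"x": 0,"y": 0,"z": 0,"wx": 0,"wy": 0,"wz": 0}]' --grip_force 60

```text
t: 4.35
eef_pos: [477.9, -158.0, 156.3]
orientation: [0.001, 0.77, 0.638, 0.0]
wrist_force: [0.3, 1.5, -1.6]
opening: 0.129
grip_force: 58.8
```

Call:
step_arm --commands '[{"hand": 0,"x": 0.015,"y": -0.001,"z": 0,"wx": 0,"wy": 0,"wz": 0},{"hand": 0,"x": 0.03,"y": -0.0015,"z": 0,"wx": 0,"wy": 0,"wz": 0},{"hand": 0,"x": 0.03,"y": -0.0015,"z": 0,"wx": 0,"wy": 0,"wz": 0},{"hand": 0,"x": 0.03,"y": -0.0015,"z": 0,"wx": 0,"wy": 0,"wz": 0},{"hand": 0,"x": 0.03,"y": -0.0015,"z": 0,"wx": 0,"wy": 0,"wz": 0},{"hand": 0,"x": 0.03,"y": -0.0015,"z": 0,"wx": 0,"wy": 0,"wz": 0},{"hand": 0,"x": 0.03,"y": -0.0015,"z": 0,"wx": 0,"wy": 0,"wz": 0},{"hand": 0,"x": 0.03,"y": -0.0015,"z": 0,"wx": 0,"wy": 0,"wz": 0},{"hand": 0,"x": 0.03,"y": -0.0015,"z": 0,"wx": 0,"wy": 0,"wz": 0},{"hand": 0,"x": 0.03,"y": -0.0015,"z": 0,"wx": 0,"wy": 0,"wz": 0}]'

```text
t: 5.18
eef_pos: [515.4, 126.1, 154.4]
orientation: [-0.0, 0.769, 0.639, -0.001]
wrist_force: [0.6, -0.9, -1.0]
opening: 0.126
grip_force: 58.8
```

Call:
step_arm --commands '[{"hand": 0,"x": 0.03,"y": -0.0015,"z": 0,"wx": 0,"wy": 0,"wz": 0},{"hand": 0,"x": 0.03,"y": -0.0015,"z": 0,"wx": 0,"wy": 0,"wz": 0},{"hand": 0,"x": 0.03,"y": -0.0015,"z": 0,"wx": 0,"wy": 0,"wz": 0},{"hand": 0,"x": 0.015,"y": -0.0015,"z": 0,"wx": 0,"wy": 0,"wz": 0},{"hand": 0,"x": 0.005,"y": 0,"z": 0,"wx": 0,"wy": 0,"wz": 0},{"hand": 0,"x": 0,"y": 0,"z": 0,"wx": 0,"wy": 0,"wz": 0},{"hand": 0,"x": 0,"y": 0,"z": 0,"wx": 0,"wy": 0,"wz": 0}]'

```text
t: 5.77
eef_pos: [530.4, 231.5, 154.6]
orientation: [0.001, 0.77, 0.638, -0.002]
wrist_force: [0.2, -0.4, -1.6]
opening: 0.129
grip_force: 58.8
```

```bash
python3 - <<'E'
from h import *
delta([531.9,233.5,52],-10.7)
b=arm.grab_frame("side")
c=cv2.resize(b[125:205,205:305],None,fx=7,fy=7,interpolation=cv2.INTER_CUBIC); cv2.imwrite("pics/c4.png",c[:,:,::-1])
E
```

```text
t 5.77 pos [530.4 231.5 154.6] yaw -10.76 | tool shift mm [  2.6   1.2 102.6] wz -0.06 down in tool [3.4e-03 9.0e-04 1.0e+00] F [ 0.2 -0.4 -1.6] op 0.129 58.79367113113403
```

View pics/c4.png

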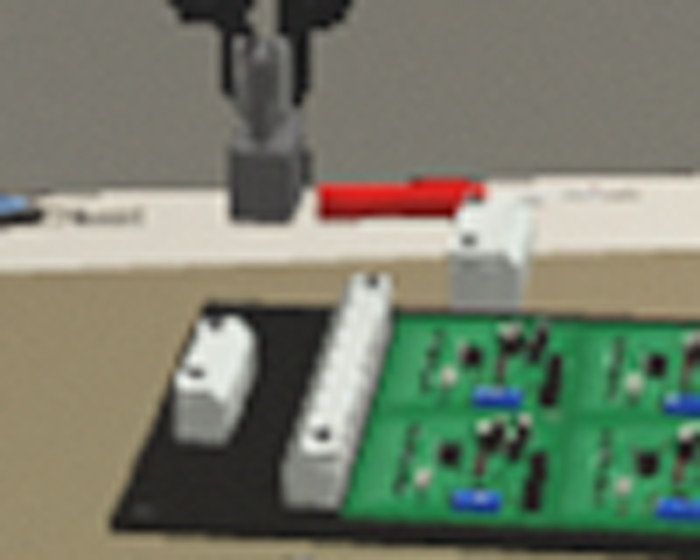

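The side view shows the spacer held straight above the gap, with its near bottom edge at about (230–298, 217) in the crop. The near foot corner of the stop is at about (230,440) and that of the bar at about (285,503). I'll compare these with predictions.

```bash
python3 - <<'E'
from h import *
X=np.array([.983,-.187,0]);Y=np.array([.187,.983,0])
f=lambda P:((proj("side",P)-[205,125]+.5)*7-.5).round(0)
F=lambda x,y,z:x*X+y*Y+[0,0,z]
for n,p,obs in(("stop foot",F(460.5,288.6,6),(230,440)),("stop left foot",F(436.5,288.6,6),(175,435)),("bar foot",F(496.4,228.6,6),(285,503)),("bar foot R",F(520.4,228.6,6),(342,512))):print(n,f(p),obs)
T=np.array([530.4,231.5,0]); 
for s in(-15,15): print("spacer",f(T+s*X-25*Y+[0,0,154.6-45.7]))
E
```

```text
stop foot [223. 443.] (230, 440)
stop left foot [172. 441.] (175, 435)
bar foot [279. 505.] (285, 503)
bar foot R [333. 508.] (342, 512)
spacer [224. 226.]
spacer [290. 229.]
```

The offsets are the same for the fixture and the spacer (about +6 px, camera bias), so their relative alignment is good. I'll correct and lower.

Call:
step_arm --commands '[{"hand": 0,"x": 0.0025,"y": 0.001,"z": 0.005,"wx": 0,"wy": 0,"wz": 0},{"hand": 0,"x": 0,"y": 0,"z": 0.015,"wx": 0,"wy": 0,"wz": 0},{"hand": 0,"x": 0,"y": 0,"z": 0.02,"wx": 0,"wy": 0,"wz": 0},{"hand": 0,"x": 0,"y": 0,"z": 0.015,"wx": 0,"wy": 0,"wz": 0},{"hand": 0,"x": 0,"y": 0,"z": 0.01,"wx": 0,"wy": 0,"wz": 0},{"hand": 0,"x": 0,"y": 0,"z": 0.005,"wx": 0,"wy": 0,"wz": 0},{"hand": 0,"x": 0,"y": 0,"z": 0,"wx": 0,"wy": 0,"wz": 0},{"hand": 0,"x": 0,"y": 0,"z": 0,"wx": 0,"wy": 0,"wz": 0}]'

```text
t: 6.48
eef_pos: [532.5, 236.1, 85.5]
orientation: [0.0, 0.77, 0.638, 0.0]
wrist_force: [1.4, 1.0, -1.1]
opening: 0.131
grip_force: 58.8
```

```bash
python3 - <<'E'
from h import *
delta([531.9,233.5,52],-10.7)
E
```

```text
t 6.48 pos [532.5 236.1  85.5] yaw -10.72 | tool shift mm [-2.7 -0.1 33.5] wz -0.02 down in tool [-0.e+00 -3.e-04  1.e+00] F [ 1.4  1.  -1.1] op 0.131 58.793617486953735
```

Call:
step_arm --commands '[{"hand": 0,"x": -0.001,"y": 0,"z": 0.005,"wx": 0,"wy": 0,"wz": 0},{"hand": 0,"x": 0,"y": 0,"z": 0.005,"wx": 0,"wy": 0,"wz": 0},{"hand": 0,"x": 0,"y": 0,"z": 0.005,"wx": 0,"wy": 0,"wz": 0},{"hand": 0,"x": 0,"y": 0,"z": 0.004,"wx": 0,"wy": 0,"wz": 0},{"hand": 0,"x": 0,"y": 0,"z": 0.003,"wx": 0,"wy": 0,"wz": 0},{"hand": 0,"x": 0,"y": 0,"z": 0,"wx": 0,"wy": 0,"wz": 0}]'

```text
t: 6.98
eef_pos: [531.5, 235.2, 62.5]
orientation: [-0.0, 0.77, 0.638, -0.001]
wrist_force: [-0.2, 0.2, -1.7]
opening: 0.13
grip_force: 58.8
```

```bash
python3 - <<'E'
from h import *
delta([531.9,233.5,52],-10.7)
E
```

```text
t 6.98 pos [531.5 235.2  62.5] yaw -10.68 | tool shift mm [-1.6  0.7 10.5] wz 0.02 down in tool [9.e-04 9.e-04 1.e+00] F [-0.2  0.2 -1.7] op 0.13 58.79459023475647
```

Its underside is about 10 mm above the floor, already below the flare, and there is no contact force.

Call:
step_arm --commands '[{"hand": 0,"x": -0.001,"y": 0,"z": 0.003,"wx": 0,"wy": 0,"wz": 0},{"hand": 0,"x": 0,"y": 0,"z": 0.003,"wx": 0,"wy": 0,"wz": 0},{"hand": 0,"x": 0,"y": 0,"z": 0.002,"wx": 0,"wy": 0,"wz": 0},{"hand": 0,"x": 0,"y": 0,"z": 0.0015,"wx": 0,"wy": 0,"wz": 0},{"hand": 0,"x": 0,"y": 0,"z": 0,"wx": 0,"wy": 0,"wz": 0},{"hand": 0,"x": 0,"y": 0,"z": 0,"wx": 0,"wy": 0,"wz": 0}]'

```text
t: 7.48
eef_pos: [531.8, 234.4, 53.7]
orientation: [0.0, 0.77, 0.638, -0.0]
wrist_force: [0.4, -0.3, -1.1]
opening: 0.13
grip_force: 58.8
```

Call:
step_arm --commands '[{"hand": 0,"x": 0,"y": 0,"z": 0.001,"wx": 0,"wy": 0,"wz": 0},{"hand": 0,"x": 0,"y": 0,"z": 0.001,"wx": 0,"wy": 0,"wz": 0},{"hand": 0,"x": 0,"y": 0,"z": 0,"wx": 0,"wy": 0,"wz": 0}]'

```text
t: 7.73
eef_pos: [531.9, 234.5, 51.8]
orientation: [0.0, 0.77, 0.638, 0.0]
wrist_force: [-0.1, 0.0, -0.8]
opening: 0.13
grip_force: 58.8
```

Call:
step_arm --commands '[{"hand": 0,"x": 0,"y": 0,"z": 0.0008,"wx": 0,"wy": 0,"wz": 0},{"hand": 0,"x": 0,"y": 0,"z": 0.0008,"wx": 0,"wy": 0,"wz": 0},{"hand": 0,"x": 0,"y": 0,"z": 0,"wx": 0,"wy": 0,"wz": 0}]'

```text
t: 7.98
eef_pos: [531.9, 234.5, 51.7]
orientation: [0.0, 0.77, 0.638, 0.0]
wrist_force: [-2.5, -1.4, 11.6]
opening: 0.13
grip_force: 60.8
```

The spacer is on the floor at z 51.7, with 12 N of contact, as expected. I'll release gently and retreat straight up.

Call:
step_arm --commands '[{"hand": 0.02,"x": 0,"y": 0,"z": 0,"wx": 0,"wy": 0,"wz": 0},{"hand": 0.03,"x": 0,"y": 0,"z": 0,"wx": 0,"wy": 0,"wz": 0},{"hand": 0.04,"x": 0,"y": 0,"z": 0,"wx": 0,"wy": 0,"wz": 0},{"hand": 0.05,"x": 0,"y": 0,"z": 0,"wx": 0,"wy": 0,"wz": 0},{"hand": 0.05,"x": 0,"y": 0,"z": 0,"wx": 0,"wy": 0,"wz": 0},{"hand": 0.05,"x": 0,"y": 0,"z": -0.005,"wx": 0,"wy": 0,"wz": 0},{"hand": 0.05,"x": 0,"y": 0,"z": -0.015,"wx": 0,"wy": 0,"wz": 0},{"hand": 0.05,"x": 0,"y": 0,"z": -0.03,"wx": 0,"wy": 0,"wz": 0},{"hand": 0.05,"x": 0,"y": 0,"z": -0.03,"wx": 0,"wy": 0,"wz": 0},{"hand": 0.05,"x": 0,"y": 0,"z": -0.03,"wx": 0,"wy": 0,"wz": 0}]'

```text
t: 8.82
eef_pos: [531.4, 234.2, 161.4]
orientation: [-0.0, 0.77, 0.638, -0.0]
wrist_force: [0.1, 0.2, -0.2]
opening: 0.585
grip_force: 0.0
```

Call:
step_arm --commands '[{"hand": 0.05,"x": -0.03,"y": 0,"z": -0.02,"wx": 0,"wy": 0,"wz": 0},{"hand": 0.05,"x": -0.03,"y": 0,"z": 0,"wx": 0,"wy": 0,"wz": 0},{"hand": 0.05,"x": -0.03,"y": 0,"z": 0,"wx": 0,"wy": 0,"wz": 0},{"hand": 0.05,"x": -0.03,"y": 0,"z": 0,"wx": 0,"wy": 0,"wz": 0},{"hand": 0.05,"x": -0.03,"y": 0,"z": 0,"wx": 0,"wy": 0,"wz": 0},{"hand": 0.05,"x": -0.03,"y": 0,"z": 0,"wx": 0,"wy": 0,"wz": 0},{"hand": 0.05,"x": -0.03,"y": 0,"z": 0,"wx": 0,"wy": 0,"wz": 0},{"hand": 0.05,"x": 0,"y": 0,"z": 0,"wx": 0,"wy": 0,"wz": 0}]'

```text
t: 9.48
eef_pos: [490.6, 19.9, 180.0]
orientation: [0.001, 0.773, 0.635, -0.004]
wrist_force: [-0.3, 0.1, 0.2]
opening: 0.585
grip_force: 0.0
```

```bash
python3 - <<'E'
from h import *
a=arm.grab_frame("top");b=arm.grab_frame("side")
c=np.hstack([cv2.resize(i,None,fx=4,fy=4,interpolation=cv2.INTER_CUBIC) for i in(a[150:240,150:250],b[125:215,205:305])])
cv2.imwrite("pics/c5.png",c[:,:,::-1])
E
```

```text
(no output)
```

View pics/c5.png

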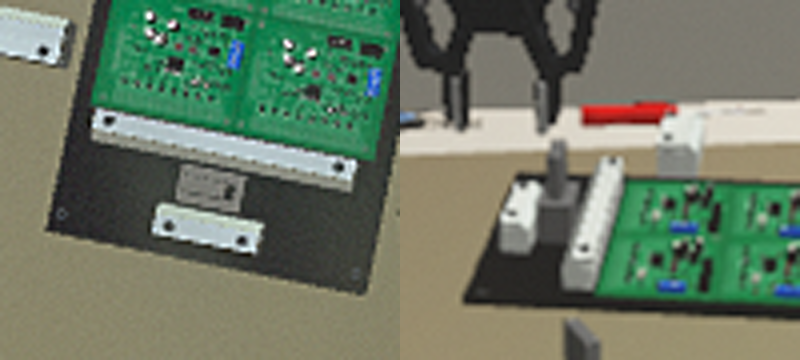

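The spacer stands upright between the stop and the bar (top crop at (210,188), side crop at (558,200)), centred along the stop and clear of the gripper. I'm handing it in.

```bash
python3 -c "
from plant import arm
print(arm.finish_job())"
```

```text
the job is handed in; nothing more can be done
None
```

The 30 mm spacer is standing upright and fully down in the 36 mm gap, about midway along the end stop and released; I handed the job in at about 9.6 s, and the judge returned no verdict.

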